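# One sweet from the dispenser, held out in its dish

### The job

Offer one sweet from the dispenser: crank its handwheel anticlockwise (seen from above), taking a fresh grip as often as needed, until one ball, and only one, has dropped through the spout into the wooden dish. Then take the dish by one of its two handles, draw it out from under the spout, lift it about a hand's breadth off the desk, level and with the ball resting in its middle, and turn it a quarter turn so that the free handle points straight away from the dispenser, the way the spout faces, for someone to take. Finish while holding it still there, and leave the cup, the USB stick and the alarm clock alone.

Things in the scene. Friction and masses are not known exactly. Their poses are not given: they have to be found in the camera images.
- dispenser: grey sweet dispenser fixed to the desk: foot of 125 mm diameter, column, clear drum of 120 mm diameter (lid top 155 mm up), black handwheel on top. Origin on the desk under the drum's axis, z up; the chute (35 mm wide, sloping down) and spout point along its -x. Spout: front face 159 mm from the origin, lower edge 47 mm, top 88 mm above the desk
- spout (a point): middle of the spout's mouth, 47 mm above the desk, 142 mm from the drum's axis along the dispenser's -x; a ball drops straight down from here
- handwheel (a point): middle of the handwheel: a solid round wheel on a vertical axis, 56 mm diameter, 14.5 mm high (7 mm under to 7.5 mm over this point), its underside 23 mm above the lid. Grip it from above across its diameter at any angle; it stays where it is left and takes about 0.1 N m to turn
- carousel (a joint): angle of the handwheel and of the three-vaned rotor on its shaft (rad), growing anticlockwise as seen from above; starts between 0 and 0.5, stops at -0.1 and 5.2. A vane pushes each ball round the drum: ball_a drops into the chute at about 1.95 (give it a little more), ball_b at about 4.05; a ball takes under 1 s down the chute
- ball_a_center (a point): centre of the white ball that comes to the spout first, 25 mm diameter, 14 g; at the start it lies in the drum a quarter turn before the opening. Resting in the middle of the dish its centre is 17 mm above the dish's underside
- ball_b_center (a point): centre of the second white ball, alike, on the far side of the drum from the spout
- dish: round shallow wooden dish of 126 mm diameter and 24 mm height, 160 g, its inside falling gently to the middle; it stands on the desk with its middle under the spout. Origin in the middle of its underside, z up; its two lug handles lie along +x and -x, at the start square to the chute
- handle_a (a point): middle of the handle on the dish's +x side, 76 mm from the dish's middle: a rounded block 20 mm wide (along the dish's y), 12 to 23 mm above the dish's underside, reaching out to 91 mm from the middle. Its long sides are flat and upright: grip from above, fingers closing along the dish's y
- handle_b (a point): the same on the -x side
- cup: white tea cup with coffee, 86 mm wide, 56 mm high; origin under its middle
- usb_stick: teal USB stick lying flat, 18x53x9 mm; origin under its middle
- alarm_clock: black twin-bell alarm clock with white face, 60x101x143 mm; origin under its middle
There are look-alikes about, which are no part of the job. Of the things that look like the dish, the larger one is meant.

How it is judged:
By the outcome, as a careful person would: the job done as asked, in the order asked, and still so for the second after the job is handed in, while the arm keeps its last pose, push and grip.
It also fails if it takes over 61 s, if anything falls off the work surface, if the arm or the gripper's body presses on something with over 40 N, if the wrist force passes 120 N, or if a joint passes its speed limit or range.

### The arm

A 6-joint arm with a two-finger parallel gripper is mounted at the origin on a cart in front of the work surface, level with it; the furniture and walls round the work are solid. World frame = base frame: x ahead of the robot, y to its left, z up, the work surface at z = 0. Lengths are in mm, angles in rad, forces in N, time in s.
With the tool pointing down it reaches from about 300 to 775 mm from the base axis. Payload 14.6 kg.
Tool frame: the origin (TCP) lies on the centre line of the jaws, within the pads' length; the fingertips stand 19 mm ahead of it and the grasp point (between the pads) is the TCP (bot.tip_reach is the distance from the TCP to the fingertips, in mm); z points along the fingers, y is the line along which they close (so a half turn about z gives the same grasp; the last joint's range is limited). The gripper opens to 85 mm and grips with 20 to 120 N. Pads are 22 mm wide; open, the fingers measure 114 mm over their backs; the gripper's body (76 mm by 85 mm) begins 54 mm behind the grasp point. The pads swing forward as they close: fully open they stand 13 mm farther back than shut.
Start: joints at [1.218, 0.3, 1.521, -0, 1.321, -0.067], TCP at [155.056, 527.681, 250.281] pointing down, gripper open.
Joint ranges: [-3.03, 3.03], [-0.79, 2.21], [0.23, 2.52], [-1.04, 4.18], [0, 3.07], [-2.55, 2.55]. Speed limits (rad/s): [2.22, 2.22, 2.57, 3.14, 3.14, 3.14].

### API

Orientations are given as a unit quaternion [w, x, y, z].
In Python, from rig import bot gives the robot as it stands. Calls block until the motion is done:
- bot.move_to(position, orientation): joint-space move of the TCP to a pose.
- bot.servo_line(position, attitude=None, speed=150, until_force=None): straight line of the TCP; attitude=None keeps the orientation; speed is the mean speed in mm/s. With until_force (N) it stops when the force on the tool has changed by that much, and returns True; else False.
- bot.move_joints(angles): joint-space move.
- bot.move_gripper(opening, grip_force=None): finger opening in mm; grip_force is the grip in N (None keeps the last); returns when the fingers have stopped.
- bot.dwell(seconds).
- bot.ik(position, orientation): joint angles nearest the present ones, or None.
- bot.read_state(): the state.
- bot.read_camera(name): name is "scene" or "top" or "wrist"; returns a dict with "image" (384x512x3 uint8, blue, green, red), "depth" (384x512 float32, mm along the optical axis (not along the pixel's ray), 0 where there is no reading), "fovy" (degrees; the focal length in pixels is half the picture's height over the tangent of half this angle, whatever the lens; pixels are square), "cx", "cy" (the principal point, pixels), "k1" (the pictures are not rectified: a ray, as slopes to the right and down, at radius r is drawn at 1 + k1 r^2 times it, then the intrinsics apply), "eye" and "attitude" of the camera in the world; the wrist camera has in their place "mount" (4x4, takes a point from camera to tool coordinates, whose origin is the TCP and whose axes are the flange's). Camera axes: x right, y down, z forward; pixel columns grow to the right and rows downward; lengths in mm; the calibration is good to about 2 mm. A picture is of the moment at which its call begins: read the wrist's pose just before it.
A pose or a line that the arm cannot do raises bot.MotionError and nothing moves.
- bot.finish_job(): hands the job in; it is judged then, once.
The state is a dict: "clock": time; "joint_positions": joint angles; "qvel": joint speeds; "effort": joint torques, N m; "ee_pos": TCP position; "tool_rot": TCP orientation; "ft_force": force on the tool from outside, world axes, zero at the start; "moment": the same for the moment, N m; "grip_width": finger opening in mm; "grip_force": force on a finger pad.
Only numpy, scipy, OpenCV 4.12 (cv2) and the standard library are available. Lean on these libraries where they do the work, as an engineer would, in place of code of your own. Each camera call takes 0.05 s, during which the arm holds its last target. There are 200 camera calls.

## Working session

There is one attempt and no reset: what is moved stays moved. The work goes in short steps, each a Python script; the robot and the scene stay as the last script left them, time stands still between calls to the robot, and variables do not carry over. Pictures are saved under pics/ and viewed, at most 10 in all, crops included, and the job is handed in when it is done.

```bash
ls; mkdir -p pics; cat > h.py <<'E'
import numpy as np, cv2
from scipy.spatial.transform import Rotation as R
from rig import bot
def q2R(q): return R.from_quat([q[1],q[2],q[3],q[0]]).as_matrix()
def down(yaw):
    "tool pointing down, tool y axis (closing line) at angle yaw from world x"
    y=np.array([np.cos(yaw),np.sin(yaw),0]); z=np.array([0,0,-1.]); x=np.cross(y,z)
    q=R.from_matrix(np.c_[x,y,z]).as_quat(); return [float(v) for v in (q[3],q[0],q[1],q[2])]
def pose(c,st=None):
    if 'eye' in c: 
        a=np.array(c['attitude'],float)
        return np.array(c['eye'],float),(a if a.shape==(3,3) else q2R(a))
    M=np.array(c['mount']); Rt=q2R(st['tool_rot']); return np.array(st['ee_pos'])+Rt@M[:3,3],Rt@M[:3,:3]
def K(c):
    h=c['image'].shape[0]; f=h/2/np.tan(np.radians(c['fovy'])/2)
    return f
def rays(c,uv,st=None):
    uv=np.atleast_2d(np.array(uv,float)); f=K(c); d=(uv-[c['cx'],c['cy']])/f; s=d.copy()
    for _ in range(20): s=d/(1+c['k1']*(s**2).sum(1,keepdims=True))
    e,Rm=pose(c,st); D=np.c_[s,np.ones(len(s))]; return e,D@Rm.T
def onplane(c,uv,z,st=None):
    e,D=rays(c,uv,st); return e+D*((z-e[2])/D[:,2])[:,None]
def bydepth(c,uv,st=None):
    uv=np.atleast_2d(np.array(uv)); e,D=rays(c,uv,st); d=c['depth'][uv[:,1].astype(int),uv[:,0].astype(int)]
    return e+D*d[:,None]
def cloud(c,st=None):
    h,w=c['depth'].shape; uv=np.array(np.meshgrid(np.arange(w),np.arange(h))).reshape(2,-1).T
    P=bydepth(c,uv,st).reshape(h,w,3); P[c['depth']<=0]=np.nan; return P
def tri(rs):
    A=np.zeros((3,3));b=np.zeros(3)
    for e,d in rs:
        d=d/np.linalg.norm(d); M=np.eye(3)-np.outer(d,d); A+=M; b+=M@e
    return np.linalg.solve(A,b)
E
python3 - <<'E'
from h import *
import pickle
d={'st':bot.read_state()}
for n in("scene","top","wrist"):
    c=bot.read_camera(n); d[n]=c; print(n,{k:v for k,v in c.items() if k not in('image','depth')})
    cv2.imwrite(f'pics/{n}0.png',c['image'])
pickle.dump(d,open('d0.pkl','wb')); print(d['st'])
cv2.imwrite('pics/both0.png',cv2.resize(np.vstack([d['top']['image'],d['scene']['image']]),(450,675))[:, :] if 0 else d['top']['image'])
E
```

```text
pics
scene {'fovy': 57.866483675992804, 'cx': 254.79759882639968, 'cy': 195.6102961617099, 'k1': -0.06228821506653448, 'eye': array([370.43938209, 536.70924916, 783.36570308]), 'attitude': array([ 0.08137808, -0.20456649,  0.91741643, -0.33147737])}
top {'fovy': 45.87161982122417, 'cx': 251.01054055313236, 'cy': 191.29344484441867, 'k1': -0.1704334813413846, 'eye': array([ 328.39590259,   54.28299151, 1444.85184794]), 'attitude': array([-0.08345187,  0.73545243, -0.66818504,  0.07532764])}
wrist {'fovy': 69.69286996970962, 'cx': 259.49363483201796, 'cy': 196.18447701416298, 'k1': -0.0017959586765112106, 'mount': array([[-2.26822127e-05, -9.49143323e-01, -3.14844330e-01,
         8.05189345e+01],
       [ 9.99999872e-01, -1.80397135e-04,  4.71790382e-04,
        -9.57683151e-02],
       [-5.04593706e-04, -3.14844279e-01,  9.49143206e-01,
        -1.24057982e+02],
       [ 0.00000000e+00,  0.00000000e+00,  0.00000000e+00,
         1.00000000e+00]])}
{'clock': 0.0, 'joint_positions': array([ 1.21840650e+00,  3.00479078e-01,  1.52158109e+00,  9.92829529e-06,
        1.32070915e+00, -6.65977387e-02]), 'qvel': array([ 1.81377631e-03,  2.02745089e-04,  4.96566091e-05, -6.19556350e-04,
       -4.36690591e-04,  1.78871652e-03]), 'effort': array([-1.03263639e-03, -5.43490434e+01, -3.61809576e+01,  3.08333711e-05,
        3.68776062e-03, -4.93986693e-05]), 'ee_pos': array([154.98048095, 527.49104531, 249.71692299]), 'tool_rot': array([-1.27056233e-04,  1.42411429e-01,  9.89807375e-01, -5.74469024e-04]), 'ft_force': array([ 0.75793388, -0.38658028, -0.35618719]), 'moment': array([-0.01043746,  0.03555138, -0.00092412]), 'grip_force': 0.0, 'grip_width': 85.502397236744}
```

View pics/top0.png

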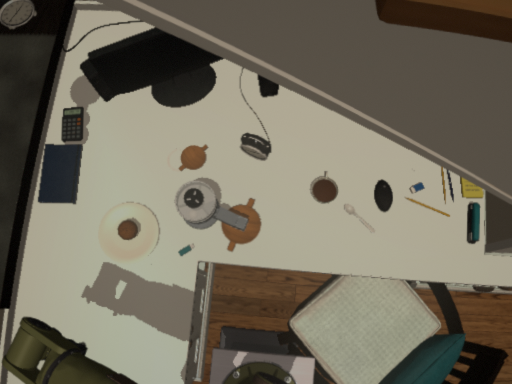

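View pics/scene0.png

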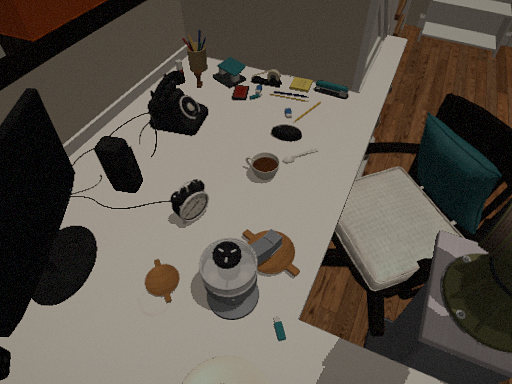

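The top view shows the following:
- **Dispenser:** near (200,203), with its black handwheel at (194,198) and the spout towards (240,218).
- **Dish candidates:** the large dish under the spout at (241,225), with handles at (252,203) and (232,246). The small look-alike dish is at (194,157), and there is a brown thing on a plate at (128,229). By the description I choose (241,225).
- **Handwheel candidates:** the black wheel at (194,198). The clock at (256,146) and the mouse at (383,195) are not it.
- **Leave alone:** cup (324,189), USB stick (186,250), clock (256,146).

The scene view has the wheel at (228,255), the dish at (270,252) and the decoy at (162,281).

```bash
cat > m.py <<'E'
from h import *
import pickle
d=pickle.load(open('d0.pkl','rb')); T,S=d['top'],d['scene']
def comp(c,mask,near):
    n,l,s,cen=cv2.connectedComponentsWithStats(mask.astype(np.uint8)); 
    ds=[(np.hypot(*(cen[i]-near)),i) for i in range(1,n) if s[i,4]>15]; i=min(ds)[1]; return l==i,cen[i],s[i]
def hsv(c): return cv2.cvtColor(c['image'],cv2.COLOR_BGR2HSV)
out={}
for n,c,w,b in(('top',T,(194,198),(241,225)),('scene',S,(228,255),(270,252))):
    h=hsv(c)
    m,cw,sw=comp(c,h[...,2]<60,w); print(n,'wheel',cw,sw)
    out[n]=rays(c,cw)
    wood=(h[...,0]>3)&(h[...,0]<20)&(h[...,1]>100)&(h[...,2]>60)
    k=np.ones((9,9)) ; wood=cv2.morphologyEx(wood.astype(np.uint8),cv2.MORPH_CLOSE,np.ones((3,3)))>0
    m,cd,sd=comp(c,wood,b); print('dish',cd,sd)
    P=cloud(c); print('dish depth z pct',np.nanpercentile(P[m][:,2],[5,50,95]))
    uv=np.argwhere(m)[:,::-1]; Q=onplane(c,uv,22)[:,:2]
    mu=Q.mean(0); 
    # farthest pair of points = handle ends
    hull=cv2.convexHull(Q.astype(np.float32))[:,0]; D=np.linalg.norm(hull[:,None]-hull[None],axis=2); i,j=np.unravel_index(D.argmax(),D.shape)
    print('span',D.max(),hull[i],hull[j],'mid',(hull[i]+hull[j])/2,'ang',np.arctan2(*(hull[i]-hull[j])[::-1]))
    wp=P[comp(c,h[...,2]<60,w)[0]]; print('wheel depth pts',np.nanmedian(wp,0))
print('wheel tri',tri([(e,D[0]) for e,D in out.values()]))
for nm,uv,z in(('cup',(324,189),50),('usb',(186,250),9),('clock',(256,146),100),('decoy',(194,157),20),('spout end',(246,228),88)): print(nm,onplane(T,uv,z)[0].round())
a=cv2.resize(T['image'][140:270,150:280],(390,390),interpolation=cv2.INTER_CUBIC); b=cv2.resize(S['image'][210:340,190:320],(390,390),interpolation=cv2.INTER_CUBIC)
cv2.imwrite('pics/crop1.png',np.hstack([a,b]))
E
python3 m.py
```

```text
top wheel [193.38461538 197.75961538] [185 189  18  18 208]
dish [242.63227223 225.39846323] [222 199  38  52 911]
dish depth z pct [ 6.05099467 15.87122053 25.85223391]
span 177.41559 [628.01135  80.9386 ] [458.7188  134.00764] mid [543.3651  107.47312] ang -0.30377322
wheel depth pts [581.6481509  244.39397878 190.57512393]
scene wheel [226.53546099 254.84929078] [212 242  30  27 564]
dish [280.36188179 258.68154403] [258 231  42  45 829]
dish depth z pct [ 4.75975197 13.85757234 21.982824  ]
span 134.09552 [550.42676   52.340282] [458.73526 150.18852] mid [504.581    101.264404] ang -0.8178693
wheel depth pts [577.242565   251.18560968 189.27884399]
wheel tri [581.85128045 245.31878053 176.88756226]
cup [ 676. -144.   50.]
usb [446. 274.   9.]
clock [781.  83. 100.]
decoy [751. 284.  20.]
spout end [523.  89.  88.]
```

View pics/crop1.png

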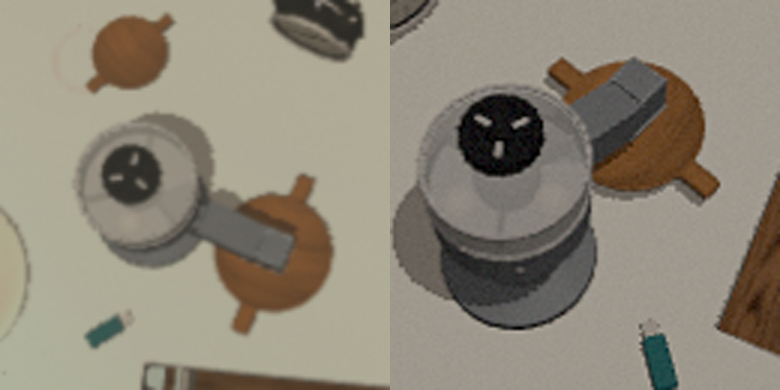

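The crop confirms the choice. The large dish lies under the grey chute, and its two handles are square to the chute. Its span is 177 mm and the wheel-to-dish distance is 143 mm, which fits the 142 mm given. Next I take two wrist views for heights.

```bash
cat > v.py <<'E'
from h import *
import pickle
yaw=np.arctan2(.96,.28)  # about the start yaw
for t in np.arange(-1.5,3.2,.5):
    q=bot.ik([581.8,245.3,186],down(t)); print(round(t,2),None if q is None else np.round(q,2))
V=[]
for i,(p,t) in enumerate([((600,190,330),.4),((520,190,330),.4)]):
    bot.move_to(p,down(t)); bot.dwell(.3); st=bot.read_state(); c=bot.read_camera('wrist'); V.append((st,c)); cv2.imwrite(f'pics/w{i}.png',c['image'])
print(st['clock'],st['joint_positions'].round(2),st['ee_pos'])
pickle.dump(V,open('v.pkl','wb'))
for st,c in V:
    h=cv2.cvtColor(c['image'],cv2.COLOR_BGR2HSV); P=cloud(c,st); print('eye',pose(c,st)[0].round())
    z=P[...,2]; near=np.hypot(P[...,0]-582,P[...,1]-245)<45
    m=(near&(z>180)).astype(np.uint8); n,l,s,cen=cv2.connectedComponentsWithStats(m)
    if n>1:
        i=1+s[1:,4].argmax(); print('wheel',cen[i],s[i],np.nanmedian(P[l==i],0), np.nanpercentile(z[l==i],[5,95]))
    w=(h[...,0]>3)&(h[...,0]<20)&(h[...,1]>90)&(h[...,2]>50)
    n,l,s,cen=cv2.connectedComponentsWithStats(w.astype(np.uint8))
    for i in range(1,n):
        if s[i,4]>150: print('wood',cen[i].round(),s[i],np.nanmedian(P[l==i],0).round(1))
cv2.imwrite('pics/w01.png',cv2.resize(np.hstack([V[0][1]['image'],V[1][1]['image']]),(800,300)))
E
python3 v.py
```

```text
-1.5 [ 0.34  0.53  1.34 -0.    1.26  1.84]
-1.0 [ 0.34  0.53  1.34 -0.    1.26  1.34]
-0.5 [ 0.34  0.53  1.34 -0.    1.26  0.84]
0.0 [ 0.34  0.53  1.34 -0.    1.26  0.34]
0.5 [ 0.34  0.53  1.34 -0.    1.26 -0.16]
1.0 [ 0.34  0.53  1.34 -0.    1.26 -0.66]
1.5 [ 0.34  0.53  1.34 -0.    1.26 -1.16]
2.0 [ 0.34  0.53  1.34 -0.    1.26 -1.66]
2.5 [ 0.34  0.53  1.34 -0.    1.26 -2.16]
3.0 None
3.25 [ 0.28  0.26  1.39  0.    1.49 -0.12] [520.51950285 189.92745023 329.5135108 ]
eye [569. 265. 454.]
wheel [262.1515049  128.84781874] [ 231   97   63   64 2957] [579.27113807 246.15378742 192.25408036] [188.04807857 194.53713557]
wood [37. 44.] [   0   14  159   74 2269] [-346.6  135.1 -760. ]
wood [372. 135.] [ 347  100   53   71 2369] [752.1 292.4  10.5]
wood [205. 189.] [ 161  151   92   74 2817] [523.6 106.8  18.3]
wood [ 84. 167.] [ 28 156  88  24 729] [ -25.7 -267.5 -759.3]
wood [ 24. 200.] [  0 185  55  34 591] [-276.1 -547.2 -759.5]
wood [222. 332.] [206 327  39  17 264] [ 661.5 -135.1   41.1]
eye [489. 264. 454.]
wheel [425.82052758 330.12105516] [  339   249   173   135 10425] [572.47997746 218.86264392 378.89699061] [341.09694189 396.92875698]
wood [111. 100.] [   0   14  207  205 6702] [ 159.1   84.9 -759.7]
wood [416. 155.] [ 390  120   53   69 2261] [753.  292.6  10.5]
wood [104. 179.] [ 53 165  83  32 777] [  -3.7 -276.3 -759.2]
wood [246. 205.] [ 209  170   86   72 2539] [519.2 106.9  18.6]
wood [ 34. 222.] [ 18 214  36  19 176] [-287.6 -639.1 -759.6]
wood [106. 363.] [ 94 357  25  11 177] [  228.8 -1386.7  -761. ]
```

View pics/w01.png

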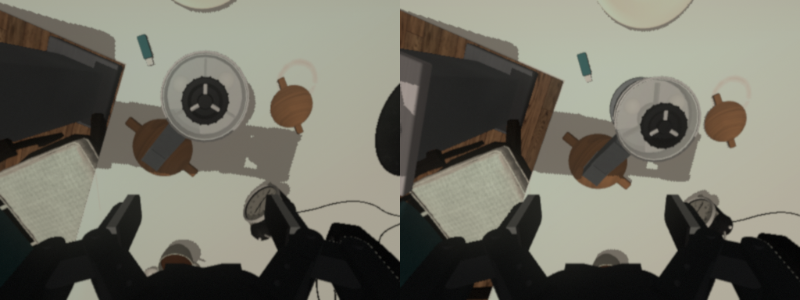

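Both wrist views show the wheel (about (262,129) and (333,158) at full size) and the large dish with both handles. The shadow band runs across the desk beside them. I triangulate from these now.

```bash
cat > t.py <<'E'
from h import *
import pickle
V=pickle.load(open('v.pkl','rb')); W=[];A=[];B=[]
for (st,c),dn in zip(V,((205,189),(246,205))):
    P=cloud(c,st); z=P[...,2]; m=((np.hypot(P[...,0]-580,P[...,1]-246)<45)&(z>180)&(z<200)).astype(np.uint8)
    n,l,s,cen=cv2.connectedComponentsWithStats(m); i=1+s[1:,4].argmax()
    ct=max(cv2.findContours((l==i).astype(np.uint8),0,1)[0],key=len); (uv,ax,_)=cv2.fitEllipse(ct)
    e,D=rays(c,uv,st); W.append((e,D[0])); print('wheel',uv,ax,onplane(c,uv,192,st)[0])
    h=cv2.cvtColor(c['image'],cv2.COLOR_BGR2HSV); w=((h[...,0]>3)&(h[...,0]<20)&(h[...,1]>90)&(h[...,2]>50)&(z>3)&(z<40)&(np.hypot(P[...,0]-543,P[...,1]-107)<110))
    uv=np.argwhere(w)[:,::-1]; Q=onplane(c,uv,23,st)[:,:2]; u=np.array([.954,-.3])
    p=(Q-[543,107])@u
    for L,sel in((A,p>p.max()-8),(B,p<p.min()+8)):
        t=uv[sel].mean(0); e,D=rays(c,t,st); L.append((e,D[0])); print(t,onplane(c,t,23,st)[0],'depth z',np.nanmedian(z[tuple(uv[sel].T[::-1])]))
    print('span',np.ptp(p))
w,a,b=tri(W),tri(A),tri(B); print('wheel',w,'A',a,'B',b,'mid',(a+b)/2,'dist',np.linalg.norm(a-b),'ang',np.arctan2(*(a-b)[1::-1]))
E
python3 t.py
```

```text
wheel (262.132568359375, 128.85191345214844) (59.870357513427734, 61.37160110473633) [579.19165481 246.17734473 192.        ]
[247.65957447 220.21276596] [622.72019572  85.91262103  23.        ] depth z 23.40649258923048
[165.14285714 155.32142857] [461.74340891 137.74333044  23.        ] depth z 23.085759582854507
span 177.2275046176734
wheel (337.379638671875, 160.75189208984375) (57.22276306152344, 60.59798812866211) [577.92537458 246.44575554 192.        ]
[290.23404255 236.65957447] [622.4509639   85.69239878  23.        ] depth z 23.39082181895219
[212.76470588 174.15686275] [461.37811652 138.026836    23.        ] depth z 23.288728454390423
span 177.54116911724338
wheel [579.36146422 246.01951481 187.76911145] A [622.92091456  85.1559822   21.44029368] B [461.24266843 137.28160386  20.94466399] mid [542.08179149 111.21879303  21.19247884] dist 169.87401612202092 ang -0.31188160379237484
```

```bash
cat > crank.py <<'E'
from h import *
W=(579.,246.2); t0=-1.66
s0=bot.read_state()
bot.move_to([*W,260],down(t0)); print(bot.read_state()['joint_positions'].round(2))
print('hit',bot.servo_line([*W,180],speed=80,until_force=12))
st=bot.read_state(); print(st['ee_pos'],st['ft_force'])
bot.move_gripper(50,50); st=bot.read_state(); print('grip',st['grip_width'],st['grip_force'],st['ft_force'],st['clock'])
assert 50<st['grip_width']<62
j=np.array(st['joint_positions'])
for k in range(1,4):
    q=j.copy(); q[5]-=0.75*k; bot.move_joints(q); bot.dwell(.1)
    st=bot.read_state(); print(k,st['ee_pos'].round(1),st['ft_force'].round(1),st['moment'].round(2),st['grip_width'].round(1),st['clock'])
E
python3 crank.py
```

```text
[ 0.34  0.47  1.26 -0.    1.41  2.  ]
hit False
[579.21926991 246.2964506  180.63566582] [ 0.02100872 -0.41724624  0.11309622]
grip 54.61858906706981 52.23899066448212 [-2.92441993 -5.39821892  6.0503431 ] 6.6833Traceback (most recent call last):
  File "crank.py", line 12, in <module>
    st=bot.read_state(); print(k,st['ee_pos'].round(1),st['ft_force'].round(1),st['moment'].round(2),st['grip_width'].round(1),st['clock'])
                                                                                                     ^^^^^^^^^^^^^^^^^^^^^^
AttributeError: 'float' object has no attribute 'round'
```

```bash
cat > crank2.py <<'E'
from h import *
j=np.array(bot.read_state()['joint_positions']); print(j.round(2))
for g in (.5,-.25):
    q=j.copy(); q[5]=g; bot.move_joints(q); bot.dwell(.1)
    st=bot.read_state(); print(st['ee_pos'].round(1),st['ft_force'].round(1),st['moment'].round(2),st['grip_width'],st['clock'])
bot.dwell(.7)
bot.move_gripper(85); bot.servo_line([579,246.2,260],speed=150)
D=np.array([542.1,111.7]); s=np.array([np.cos(-1.86),np.sin(-1.86)]); t=1.28
p=D+170*s-80*np.array([-np.sin(t),np.cos(t)])
bot.move_to([*p,150],down(t)); bot.dwell(.2); st=bot.read_state(); c=bot.read_camera('wrist'); cv2.imwrite('pics/look.png',c['image']); print(st['ee_pos'],st['joint_positions'].round(2),st['clock'])
import pickle; pickle.dump((st,c),open('look.pkl','wb'))
E
python3 crank2.py
```

```text
[ 0.34  0.53  1.36 -0.    1.25  1.26]
[579.1 245.5 180.8] [ 0.5 -1.6 -0.2] [-0.35 -0.17 -0.06] 54.50281995290422 8.3833
[579.2 245.6 180.8] [ 2.4 -2.  -1.5] [-0.15 -0.5  -0.08] 54.63678869375081 9.2333
[570.4993286  -73.43981639 150.18766474] [-0.19  0.45  1.55  0.    1.13 -1.47] 12.5083
```

View pics/look.png

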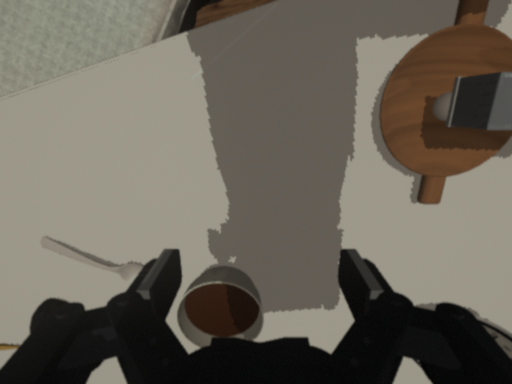

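The picture shows one white ball at (440,107) in the dish, partly under the spout. I take the chute direction and the ball's place from the depth clouds.

```bash
cat > c.py <<'E'
from h import *
import pickle
W=np.array([579.,246.]); V=pickle.load(open('v.pkl','rb')); s=np.array([np.cos(-1.86),np.sin(-1.86)]); n=np.array([-s[1],s[0]])
for st,c in V:
    P=cloud(c,st); q=P[...,:2]-W; a=q@s; b=q@n
    hs=cv2.cvtColor(c['image'],cv2.COLOR_BGR2HSV)
    m=(P[...,2]>65)&(P[...,2]<140)&(a>75)&(a<165)&(abs(b)<35)&(hs[...,1]<60)
    A=a[m];B=b[m]; bins=np.arange(75,165,10); x=[];y=[]
    for k in bins:
        i=(A>=k)&(A<k+10)
        if i.sum()>15: x.append(k+5); y.append((B[i].min()+B[i].max())/2)
    f=np.polyfit(x,y,1); print('slope',f,'amax',A.max(),np.round(y,1),'-> dir',-1.86+np.arctan(f[0]), 'by axis', -1.86+np.mean(y)/np.mean(x))
st,c=pickle.load(open('look.pkl','rb'))
P=cloud(c,st); h=cv2.cvtColor(c['image'],cv2.COLOR_BGR2HSV)
print('ball ray z17',onplane(c,(441,107),20,st)[0],P[107,440],'handle',onplane(c,(430,190),23,st)[0],P[190,430])
w=(h[...,0]>3)&(h[...,0]<20)&(h[...,1]>90)&(P[...,2]>5)&(P[...,2]<40)
ct=[k for k in cv2.findContours(w.astype(np.uint8),0,1)[0] if len(k)>60]
Q=onplane(c,np.vstack(ct)[:,0],23,st)[:,:2]; r=np.hypot(*(Q-[542,112]).T); Q=Q[(r>54)&(r<68)]
M=np.c_[2*Q,np.ones(len(Q))]; x=np.linalg.lstsq(M,(Q**2).sum(1),rcond=None)[0]; print('rim centre',x[:2],np.sqrt(x[2]+x[:2]@x[:2]),len(Q))
for st,c in V:
    P=cloud(c,st);h=cv2.cvtColor(c['image'],cv2.COLOR_BGR2HSV);u=np.array([.952,-.307])
    for sg in(1,-1):
        q=P[...,:2]-[542,112]; p=q@u*sg; m=(p>70)&(p<95)&(abs(q@[.307,.952])<25)&(P[...,2]>17)&(P[...,2]<30)&(h[...,1]>90)
        print('handle',sg,m.sum(),P[m].mean(0))
E
python3 c.py
```

```text
slope [-5.46520786e-04  6.10121847e-01] amax 158.58197239258766 [0.7 0.4 0.7 0.5 0.5 0.5 0.5 0.6 0.6] -> dir -1.8605465207319432 by axis -1.8554621720593494
slope [-0.01245814  1.65222333] amax 157.918266756034 [ 0.4  0.8  0.3  0.5  0.   0.2 -0.3 -0.1 -0.4] -> dir -1.8724574991192688 by axis -1.8586896158288597
ball ray z17 [540.735475   101.82460818  20.        ] [539.99778769  99.41970938  22.62078445] handle [613.8306386   83.37996981  23.        ] [613.53192127  83.04824785  23.62243404]
rim centre [541.97010031 109.47614012] 62.143304930010125 327
handle 1 106 [617.7156855   87.80184055  23.26813226]
handle -1 132 [466.82632888 136.32552238  23.08702734]
handle 1 105 [617.32312312  87.58286947  23.26005174]
handle -1 124 [466.57464176 136.29158372  23.22922134]
```

```bash
cat > c2.py <<'E'
from h import *
import pickle
st,c=pickle.load(open('look.pkl','rb'))
P=cloud(c,st); h=cv2.cvtColor(c['image'],cv2.COLOR_BGR2HSV);u=np.array([.952,-.307])
q=P[...,:2]-[542,112];m=(q@u>68)&(q@u<98)&(abs(q@[.307,.952])<25)&(P[...,2]>20)&(P[...,2]<30)&(h[...,1]>90)
print(m.sum(),P[m].mean(0),(q@u)[m].max(),(q@[.307,.952])[m].min(),(q@[.307,.952])[m].max())
uv=np.argwhere(m)[:,::-1]; print(onplane(c,uv,23,st).mean(0))
st=bot.read_state(); T=bot.read_camera('top'); P=cloud(T); h=cv2.cvtColor(T['image'],cv2.COLOR_BGR2HSV)
n=np.array([.307,.952])
for nm,C in(('now',T),('before',pickle.load(open('d0.pkl','rb'))['top'])):
    h=cv2.cvtColor(C['image'],cv2.COLOR_BGR2HSV); w=(h[...,0]>3)&(h[...,0]<20)&(h[...,1]>100)&(h[...,2]>60)
    uv=np.argwhere(w)[:,::-1]; Q=onplane(C,uv,23)[:,:2]; q=Q-[542,112]; k=np.hypot(*q.T)<100; q=q[k]
    for sg in(1,-1):
        i=q@u*sg>72; print(nm,sg,i.sum(),q[i].mean(0)+[542,112])
E
python3 c2.py
```

```text
444 [615.46135583  84.0956067   23.30833762] 89.93615159259899 -12.829648322191186 6.34775704039884
[615.61592378  84.27185354  23.        ]
now 1 29 [619.18055695  84.63759667]
now -1 23 [466.03096771 134.04056379]
before 1 29 [619.18055695  84.63759667]
before -1 24 [466.21796254 134.35178231]
```

The dish hasn't moved. I'll take handle B, since it keeps the arm farther from the cup.

```bash
cat > grab.py <<'E'
from h import *
B=[468.7,133.8]; t=1.259
p=bot.read_state()['ee_pos']
bot.servo_line([p[0],p[1],200],speed=150)
bot.move_gripper(55)
bot.move_to([*B,140],down(t)); print(bot.read_state()['joint_positions'].round(2))
print('hit',bot.servo_line([*B,21.5],speed=70,until_force=8)); st=bot.read_state(); print(st['ee_pos'],st['ft_force'])
if st['ee_pos'][2]<25:
    bot.move_gripper(15,60); st=bot.read_state(); print('grip',st['grip_width'],st['grip_force'],st['ft_force'],st['ee_pos'],st['clock'])
    S=bot.read_camera('scene'); cv2.imwrite('pics/grab.png',cv2.resize(S['image'][190:310,190:350],(800,600)))
E
python3 grab.py
```

```text
[ 0.2   0.29  1.81 -0.    1.04 -1.06]
hit False
[468.8753978  133.83951946  21.80874587] [-0.2623644  -0.68514745  0.31211847]
grip 18.720563939073248 59.03316020965576 [-0.81795483  0.64584202  3.25594178] [468.72414042 133.80201225  21.63883292] 16.6917
```

View pics/grab.png

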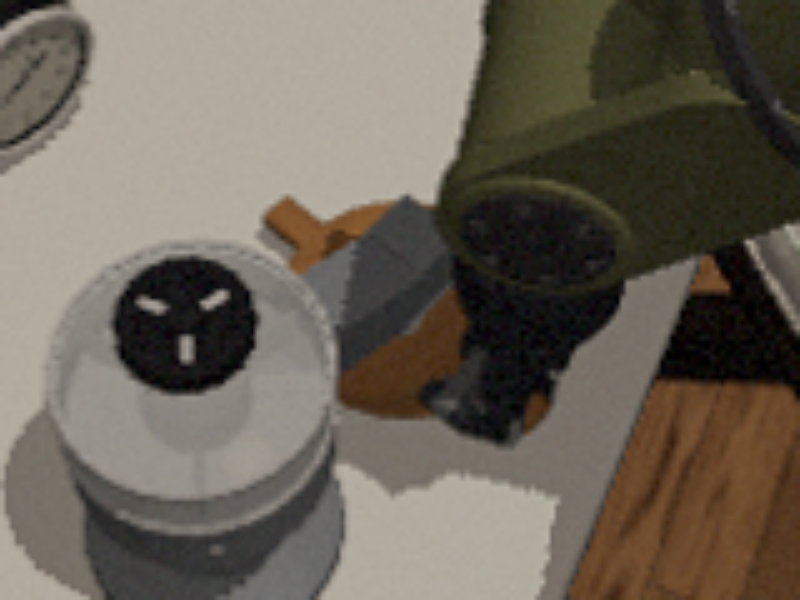

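The handle is gripped at 18.7 mm, with the gripper at crop (500,380) and clear of the spout. Next I draw the dish out, then lift and turn it.

```bash
cat > draw.py <<'E'
from h import *
s=np.array([np.cos(-1.861),np.sin(-1.861)]); p=np.array(bot.read_state()['ee_pos'])
p[2]+=4; bot.servo_line(p,speed=15)
p[:2]+=185*s; bot.servo_line(p,speed=55); bot.dwell(.2)
st=bot.read_state(); print(st['ee_pos'],st['grip_width'],st['ft_force'],st['clock'])
C=np.array([542,110.])+185*s
f=[*(C-77*s),21.6+90]
bot.servo_line(f,down(1.259-1.549),speed=30); bot.dwell(.5)
st=bot.read_state(); print(st['ee_pos'],f,st['joint_positions'].round(2),st['grip_width'],st['ft_force'],st['moment'],st['clock'])
import pickle
o=[]
for n in('top','scene','wrist'):
    c=bot.read_camera(n); o.append(c)
    cv2.imwrite(f'pics/fin_{n}.png',c['image'])
pickle.dump((st,o),open('fin.pkl','wb'))
cv2.imwrite('pics/fin.png',np.hstack([cv2.resize(o[0]['image'][150:310,190:350],(400,400)),cv2.resize(o[1]['image'][120:280,230:390],(400,400))]))
E
python3 draw.py
```

```text
[415.82757973 -43.40824843  25.66067419] 18.703895736629338 [ 0.39930446 -0.8579623  -2.56143035] 20.8833
[511.11035015   6.51631296 111.61835357] [np.float64(511.09608212042565), np.float64(6.515953598187295), 111.6] [-0.06  0.38  1.77  0.    1.    0.23] 18.432122402081536 [ 0.00821419  0.32473442 -1.35123956] [ 0.13046051 -0.07200816 -0.00236571] 26.125
```

View pics/fin.png

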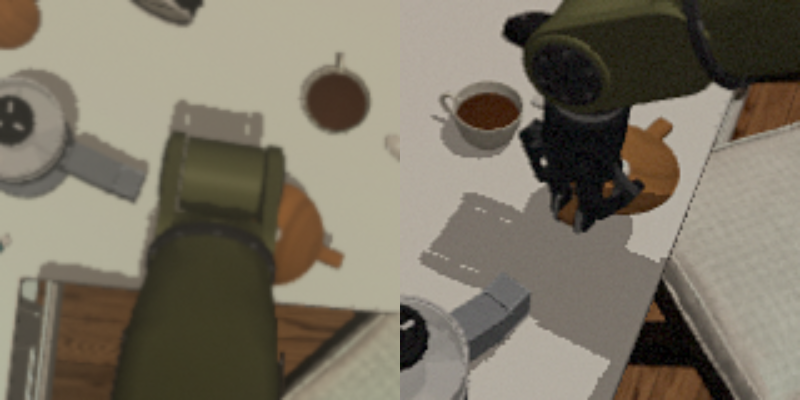

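View pics/fin_wrist.png

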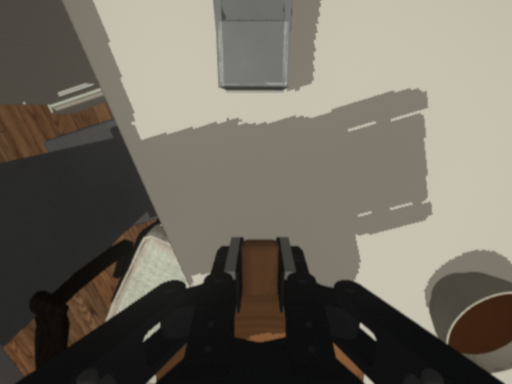

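The dish is held clear of the spout, with its free handle at crop (330,260) in the top view. The ball's edge shows at (628,160) in the scene crop and (277,232) in the top crop. The cup is untouched. I check level, direction and ball.

```bash
cat > chk.py <<'E'
from h import *
import pickle
st,o=pickle.load(open('fin.pkl','rb')); s=np.array([np.cos(-1.861),np.sin(-1.861)]); n=np.array([-s[1],s[0]]); C=np.array([542,110.])+185*s
for nm,c in zip(('top','scene'),o):
    P=cloud(c); h=cv2.cvtColor(c['image'],cv2.COLOR_BGR2HSV); q=P[...,:2]-C; z=P[...,2]; a=q@s;b=q@n
    w=(h[...,0]>3)&(h[...,0]<20)&(h[...,1]>90)&(z>80)&(z<150)&(np.hypot(a,b)<100)
    print(nm,w.sum(),'z pct',np.percentile(z[w],[2,50,98]))
    k=w&(a>68); print(' handle',k.sum(),np.median(P[k],0),'a,b',np.median(a[k]),np.median(b[k]),'amax',a[k].max())
    for lo,hi in((-65,-30),(-30,0),(0,30),(30,52),(52,66)):
        k=w&(a>lo)&(a<hi)
        if k.sum()>8: print('  band',lo,k.sum(),np.median(z[k]).round(1), 'by side',[np.median(z[k&(b*g>25)]).round(1) if (k&(b*g>25)).sum()>4 else None for g in(-1,1)])
    l=(h[...,1]<70)&(h[...,2]>120)&(z>85)&(z<150)&(np.hypot(a,b)<55)
    print(' ball px',l.sum(),np.argwhere(l).mean(0)[::-1] if l.any() else '','a,b,z',[np.percentile(v[l],[10,50,90]).round(1) for v in(a,b,z)] if l.any() else '')
E
python3 chk.py
```

```text
top 627 z pct [ 92.97299271 104.74245089 115.63172387]
 handle 44 [ 467.46433916 -142.72989635  110.62601938] a,b 78.16828255767183 1.3764709243543543 amax 89.60308302662958
  band -30 15 107.4 by side [None, np.float64(108.0)]
  band 0 268 100.9 by side [np.float64(103.5), np.float64(103.3)]
  band 30 232 105.2 by side [np.float64(108.5), np.float64(106.7)]
  band 52 63 110.9 by side [None, None]
 ball px 4 [300.75 243.5 ] a,b,z [array([7.9, 8.7, 9.8]), array([-1.5,  3.2,  6.2]), array([110.4, 114.1, 116.8])]
scene 688 z pct [ 93.46318502 104.07791776 112.91756869]
 handle 36 [ 463.93668172 -139.14412665  108.9089068 ] a,b 76.84296475113524 -3.3526832239569413 amax 85.87717460998432
  band -65 48 109.2 by side [np.float64(109.7), None]
  band -30 94 102.5 by side [np.float64(103.5), None]
  band 0 190 99.0 by side [np.float64(102.1), None]
  band 30 194 102.8 by side [np.float64(106.4), None]
  band 52 57 108.5 by side [None, None]
 ball px 16 [320.  186.5] a,b,z [array([-3.7,  0.1, 12.2]), array([-12. ,  -9.1,  -1.5]), array([ 99.6, 111.9, 113.8])]
```

```bash
python3 -c "
from h import *
bot.dwell(.5); st=bot.read_state(); print(st['ee_pos'],st['grip_width'],st['clock']); print(bot.finish_job())"
```

```text
[511.10847338   6.50354274 111.61624295] 18.780985251746973 26.775
the job is handed in; nothing more can be done
None
```

The job is handed in at 26.8 s: one ball dropped into the dish, and the arm is holding the dish still by handle B, about 90 mm up, level to about 1°. The free handle points away from the dispenser to within about 3°, the ball looks near the middle from the edges I could see, and the arm kept clear of the cup, USB stick and clock.

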